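# Put the washed cup-top coffee dripper together on its cup

### The job

The single-cup coffee dripper has been washed and its parts lie about on the worktop: put it together on its cup, ready for the next coffee. Build it up from the bottom, one piece at a time and in this order: the white cup (not the one beyond the chopping board on the right) upright in the middle of the blue saucer, the steel dripper on the cup with its collar down in the cup's mouth, the perforated press down on the floor of the dripper, and last the lid, sitting level over the dripper's rim. Leave the green egg cup, the small glass and the red kitchen timer standing where they are.

Things in the scene. Friction and masses are not known exactly. Their poses are not given: they have to be found in the camera images.
- mug: white china cup with one ear handle, 64 mm across the bowl, 51 mm high, 113 g, upright, any yaw. Origin at foot level, z up; the bowl's axis is at x = 0, y = +13.5 mm here; the handle (14 mm thick) points to -y, to y = -46 mm. Foot disc 45 mm wide. The bowl narrows from 64 mm at the rim to the foot: grip it across its x axis just below the rim (about 40 mm up).
- mug_mouth (a point): centre of the cup's mouth, on the bowl's axis, 50 mm above the cup's underside (the rim's top is at 51 mm); axes as the cup's. The inside is at least 46 mm wide in the top 6 mm.
- saucer: blue china saucer, loose, 220 g, 124 mm in diameter, 16 mm high at the rim. Origin at the centre of its underside, z up. The flat floor in the middle is 65 mm wide, its surface 5 mm above the underside, and the cup's foot stands on it.
- dripper: steel dripper: open round chamber, 62 mm outside, 56 mm inside, on a flange 88 mm wide. Origin: centre of underside, z up. Heights in mm: collar (38 wide) 0 to 6, flange 6 to 8.5 (rests on the cup's rim), perforated inner floor 11.5, rim 37.5. Wire ears on the wall at +y and -y reach 43 mm from the axis, 15 to 33 mm up: grip the wall across x. 130 g, stands on its collar, any yaw.
- press: press: perforated steel disc, 48 mm wide, 2.5 mm thick, lying flat, with a 6 mm stem and a round black knob 14 mm wide, 28 to 42 mm up. Origin: centre of underside, z up. 45 g. Grip the knob. On the dripper's floor its origin is 11.5 mm above the dripper's and the knob stands 2 to 16 mm above the dripper's rim.
- lid: domed steel lid, 76 mm wide, 48 mm high; round black knob 16 mm wide, 30 to 48 mm up, above the dome's flat top (43 mm wide, at 28 mm). Origin: centre of underside, z up. 70 g, stands on its skirt. The skirt (71 mm inside) goes 6 mm down over the dripper's wall; the ledge inside rests on the rim, the lid's origin then 31.5 mm above the dripper's. Grip the knob.
- egg_cup: green egg cup, 48 mm in diameter, 51 mm high; a bystander. Origin at the centre of its underside.
- shot_glass: small clear glass, 45 mm in diameter, 63 mm high; a bystander. Origin at the centre of its underside.
- timer: kitchen timer with a red cap on a cream base, 62 mm in diameter, 50 mm high; a bystander. Origin at the centre of its underside.
- plate_rack: green folding dish rack at the far left, fixed, about 430 x 425 mm and 210 mm high, origin under its middle; a pale board leans in it and stands up to 445 mm above the worktop. Nothing is to be done with it: swing the arm round in front of it, not over it.

How it is judged:
By the outcome, as a careful person would: the job done as asked, in the order asked, and still so for the second after the job is handed in, with the robot touching nothing.
It also fails if it takes over 112 s, if anything falls off the work surface, if the arm or the gripper's body presses on something with over 40 N, if the wrist force passes 120 N, or if a joint passes its speed limit or range.

### The arm

A 6-joint arm with a two-finger parallel gripper is mounted at the origin on a cart in front of the work surface, level with it; the furniture and walls round the work are solid. World frame = base frame: x ahead of the robot, y to its left, z up, the work surface at z = 0. Lengths are in mm, angles in rad, forces in N, time in s.
With the tool pointing down it reaches from about 300 to 875 mm from the base axis. Payload 6.4 kg.
Tool frame: the origin (TCP) lies between the finger pads; the fingertips stand 22 mm ahead of it and the grasp point (between the pads) lies 3 mm ahead of it; z points along the fingers, y is the line along which they close (so a half turn about z gives the same grasp; the last joint's range is limited). The gripper opens to 85 mm and grips with 20 to 120 N. Pads are 22 mm wide; open, the fingers measure 114 mm over their backs; the gripper's body (76 mm by 85 mm) begins 54 mm behind the grasp point. The pads swing forward as they close: fully open they stand 13 mm farther back than shut.
Start: joints at [1.1, 0.181, 1.607, -0, 1.354, -0.206], TCP at [150.474, 554.976, 231.388] pointing down, gripper open.
Joint ranges: [-2.99, 2.99], [-0.89, 2.07], [0.3, 2.58], [-1.14, 4.28], [0, 2.63], [-3.12, 3.12]. Speed limits (rad/s): [2.57, 2.57, 3.01, 3.14, 3.14, 3.14].

### API

Orientations are given as a rotation vector (axis times angle).
In Python, from workcell import bot gives the robot as it stands.
- The arm moves only by the tool drive_tool, never from a script. Its argument "deltas" is a list of rows, each an object of numbers: "grip": the finger opening in mm, from 0 to 85.4; "tx", "ty", "tz": the shift along the tool's x, y, z in mm; "twist": the turn about the tool's z in degrees. A call has 1 to 5 rows; each row is the pose to reach, as a shift and turn from the pose commanded when the call began, along the tool's axes at that moment; what a row does not reach only later rows make up. A row lasts 1/8 s, in which the tool goes at most 62.5 mm and 10.7 degrees, less where a joint would pass 70% of its speed; a pose out of reach is approached as far as the arm can. A call with a gripper value outside its range is refused whole. The fingers move at their own pace and stop on an object; the grip force is fixed at half the most. Time passes only in rows, so rows that repeat a pose let the fingers close. It gives the time, the measured TCP pose, the force, the opening and the grip force at its end, in the units of the state.
- bot.read_state(): the state, without advancing time (a new reading comes with each control period).
- bot.read_camera(name): name is "side" or "top"; returns a dict with "frame" (400x640x3 uint8, red, green, blue), "fx", "fy", "cx", "cy" (pixels), "position" and "attitude" of the camera in the world. Camera axes: x right, y up, looking along -z (the intrinsics and any distortion apply to the point x, -y, -z); pixel columns grow to the right and rows downward; lengths in mm; the calibration is good to about 2 mm. A picture is of the moment at which its call begins. There is no depth.
- bot.sign_off(): hands the job in; it is judged then, once.
Trained networks look in a picture, given as the dict that the camera call returned (one of the last four; its "shot" number tells which), for a name from the list of things; names that differ only in an ending like _2 or _b are one class to them, and where a whole thing is asked for, a point or a joint stands for the part that bears it (a point fixed in the world has none). Each returns a list of dicts, best first, with "confidence" (0 to 1); they miss things now and then, are a little off and sometimes report something else, mostly with a low value. They report only what shows in the picture. A call takes as long as a camera call.
- bot.search_frame(picture, thing): "at" ([x, y, z] in mm, in the coordinates of the camera as it stood for that picture, good to about 4 mm: the middle of the surface that is visible of it).
The state is a dict: "time": time; "qpos": joint angles; "dq": joint speeds; "tau": joint torques, N m; "ee_pos": TCP position; "orientation": TCP orientation; "contact_force": force on the tool from outside, world axes, zero at the start; "moment": the same for the moment, N m; "gripper_width": finger opening in mm; "grasp_force": force on a finger pad.
Only numpy, scipy, OpenCV 4.12 (cv2) and the standard library are available. Lean on these libraries where they do the work, as an engineer would, in place of code of your own. Each camera call takes 0.05 s, during which the arm holds its last target. There are 200 camera calls.

## Working session

There is one attempt and no reset: what is moved stays moved. The work goes in short steps, Python scripts to look and compute and a tool call to move; the robot and the scene stay as the last step left them, time stands still between calls to the robot, and variables do not carry over. Pictures are saved under pics/ and viewed, at most 14 in all, crops included, and the job is handed in when it is done.

Besides the shell and the picture viewer there is one more tool, called after "Request:" as a command line: name --argument value ..., lists and objects as JSON in quotes. drive_tool: Moves the arm, as the interface text tells. Its arguments: {"type":"object","properties":{"deltas":{"type":"array","items":{"type":"object","properties":{"grip":{"type":"number"},"tx":{"type":"number"},"ty":{"type":"number"},"tz":{"type":"number"},"twist":{"type":"number"}}}}},"required":["deltas"]}

```bash
ls; mkdir -p pics
cat > h.py <<'E'
import numpy as np, cv2
from scipy.spatial.transform import Rotation as R
from workcell import bot
def cam(n,save=None):
    p=bot.read_camera(n)
    if save: cv2.imwrite('pics/'+save,p['frame'][:,:,::-1])
    return p
def rot(p): 
    a=np.array(p['attitude'],float)
    return a if a.shape==(3,3) else R.from_rotvec(a).as_matrix()
def w(p,at): return rot(p)@np.array(at)+np.array(p['position'])
def proj(p,X):
    c=(np.atleast_2d(X)-np.array(p['position']))@rot(p)
    return np.c_[p['cx']-p['fx']*c[:,0]/c[:,2], p['cy']+p['fy']*c[:,1]/c[:,2]]
def pix(p,u,v,z):
    d=rot(p)@np.array([(u-p['cx'])/p['fx'],-(v-p['cy'])/p['fy'],-1])
    o=np.array(p['position']); return o+d*(z-o[2])/d[2]
E
python3 - <<'E'
from h import *
for n in ['top','side']:
    p=cam(n,n+'0.png'); print({k:v for k,v in p.items() if k!='frame'})
    for t in ['mug','saucer','dripper','press','lid','egg_cup','shot_glass','timer','plate_rack']:
        print(n,t,[(w(p,r['at']).round().tolist(),round(r['confidence'],2)) for r in bot.search_frame(p,t)[:3]])
s=bot.read_state();print(s)
E
```

```text
pics
{'fx': 513.7786110702929, 'fy': 513.7786110702929, 'cx': 327.8101464114506, 'cy': 206.18713236181975, 'position': array([ 240.78103842,  -77.43082207, 1386.05386314]), 'attitude': array([ 0.15920232, -0.15919282, -1.54639074]), 'shot': 1}
top mug [([564.0, -218.0, 26.0], 0.67)]
top saucer [([474.0, -134.0, 7.0], 0.72)]
top dripper [([492.0, -461.0, 11.0], 0.65)]
top press [([567.0, -219.0, 19.0], 0.69), ([476.0, 117.0, 2.0], 0.67)]
top lid [([603.0, -113.0, 21.0], 0.56)]
top egg_cup [([471.0, -131.0, 8.0], 0.58), ([445.0, -247.0, 33.0], 0.55)]
top shot_glass [([396.0, -372.0, 32.0], 0.5), ([477.0, 118.0, 4.0], 0.29)]
top timer [([591.0, 20.0, 45.0], 0.67)]
top plate_rack []
{'fx': 370.25852264129355, 'fy': 370.25852264129355, 'cx': 321.39127620763554, 'cy': 201.48384210436683, 'position': array([   81.51851253, -1053.66522667,   690.02734596]), 'attitude': array([ 1.02662758, -0.23854459, -0.36632793]), 'shot': 2}
side mug [([559.0, -230.0, 31.0], 0.95)]
side saucer [([479.0, -128.0, 8.0], 0.96)]
side dripper [([494.0, -472.0, 9.0], 0.9)]
side press []
side lid [([605.0, -125.0,
[... 174 characters left out ...]
17)]
side plate_rack []
{'time': 1.0, 'qpos': array([ 1.09971630e+00,  1.80783176e-01,  1.60700426e+00,  1.47112094e-05,
        1.35380579e+00, -2.06311140e-01]), 'dq': array([ 0.00084254,  0.00146496, -0.00092609, -0.00071836, -0.00056391,
        0.00047215]), 'tau': array([-3.05509102e-04, -4.44860137e+01, -3.51677370e+01, -1.73223325e-04,
        7.14191301e-04, -1.93406942e-05]), 'ee_pos': array([150.46007409, 554.97836083, 231.3958646 ]), 'orientation': array([-4.14687357e-01, -3.11408935e+00, -6.65512204e-06]), 'contact_force': array([-0.29004059,  0.03035979, -0.73440112]), 'moment': array([0.01823901, 0.02848029, 0.03241268]), 'grasp_force': 0.0, 'gripper_width': 85.21553348049449}
```

Run:
```python
import cv2
a=cv2.imread('pics/top0.png'); cv2.imwrite('pics/top0b.png',cv2.resize(a[40:340,150:550],(800,600),interpolation=3))
a=cv2.imread('pics/side0.png');cv2.imwrite('pics/side0b.png',cv2.resize(a,(800,500)))
```

```text
(no output)
```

View pics/top0b.png

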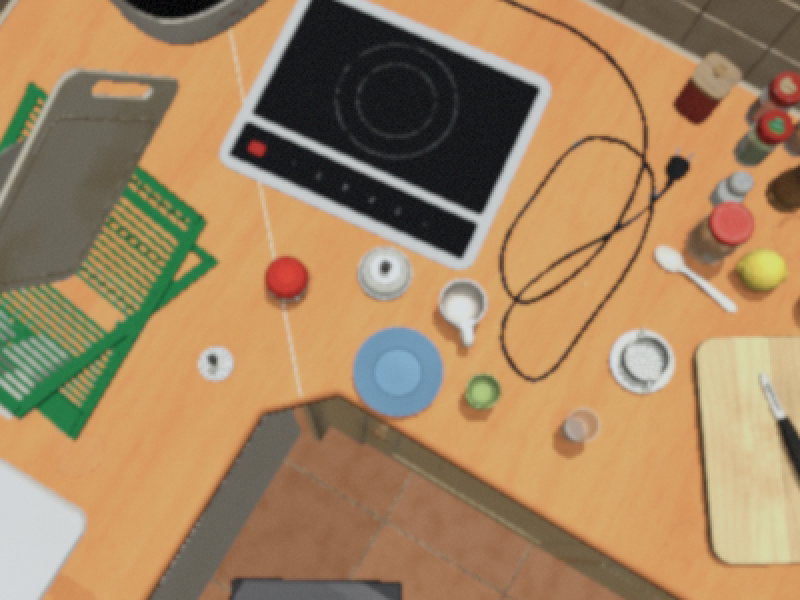

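View pics/side0b.png

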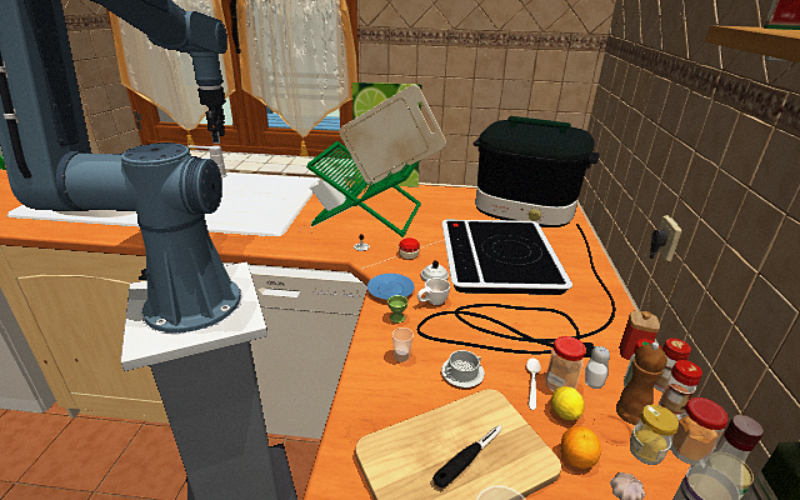

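The overview shows all the parts. In the 2x top crop the saucer is at (398,372), the cup at (463,302) with its handle towards (468,345), and the dripper at (642,361). The press is at (213,362) and the lid at (385,268). Next I'll zoom in with model outlines drawn over the parts.

```bash
cat >> h.py <<'E'
t=np.linspace(0,2*np.pi,40)
def circ(x,y,z,r): return np.c_[x+r*np.cos(t),y+r*np.sin(t),0*t+z]
def crop(p,u,v,h,size,curves):
    s=size/(2*h); u0,v0=int(u-h),int(v-h)
    im=np.ascontiguousarray(p['frame'][max(v0,0):v0+2*h,u0:u0+2*h,::-1]); im=cv2.resize(im,(size,size),interpolation=3)
    for k,c in enumerate(curves):
        q=((proj(p,c)-[u0,v0]+.5)*s*8).astype(np.int32)
        cv2.polylines(im,[q],False,[(0,0,255),(255,0,255),(0,255,255)][k%3],1,cv2.LINE_AA,3)
    return im
E
python3 - <<'E'
from h import *
p=cam('top');q=cam('side')
P={}
for n,u,v,z in [('saucer',349,226,16),('mug',381.5,191,51),('dripper',471,220.5,37.5),('press',256.5,221,42),('lid',342.5,174,48)]:
    P[n]=pix(p,u,v,z); print(n,P[n].round(1))
def cv(n):
    x,y,_=P[n]
    return {'saucer':[circ(x,y,16,62)],'mug':[circ(x,y,51,32)],'dripper':[circ(x,y,8.5,44),circ(x,y,37.5,31)],'press':[circ(x,y,2,24),circ(x,y,36,7)],'lid':[circ(x,y,2,38),circ(x,y,40,8)]}[n]
rows=[]
for c in (p,q):
    rows.append(np.hstack([crop(c,*proj(c,P[n])[0],26,266,cv(n)) for n in ['mug','dripper','lid']]))
cv2.imwrite('pics/m1.png',np.vstack(rows))
E
```

```text
saucer [ 469.6 -133.    16. ]
mug [ 560.  -217.4   51. ]
dripper [ 486.9 -457.2   37.5]
press [474.1 113.7  42. ]
lid [ 605.8 -112.8   48. ]
```

View pics/m1.png

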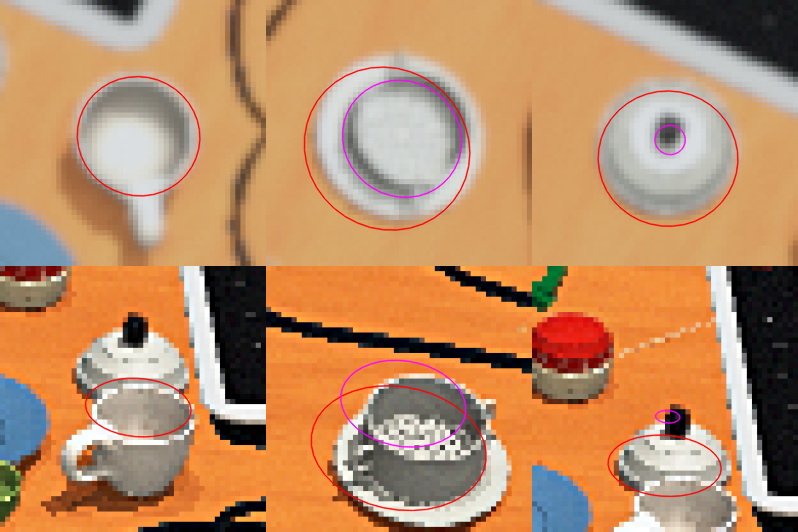

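The cup outline fits. The dripper and lid guesses were shifted by parallax: about 2.4 px for the dripper flange, and 2.4 px up for the lid skirt. I'll refine both with a two-view solve.

Run:
```python
from h import *
import json
p=cam('top');q=cam('side')
def solve(X0,z,targets):
    # targets: (cam,du,dv) px shifts wanted of point (x,y,z); None skip
    A=[];b=[]
    X=np.array([X0[0],X0[1],z])
    for c,d in targets:
        J=np.array([(proj(c,X+e)-proj(c,X))[0] for e in np.eye(3)[:2]]).T
        for k in (0,1):
            if d[k] is not None: A.append(J[k]);b.append(d[k]/5.115)
    s,*_=np.linalg.lstsq(np.array(A),np.array(b),rcond=None)
    print('res px',(np.array(A)@s-b).round(2)); return X[:2]+s
P={}
P['mug']=solve((560,-217.4),51,[(p,(0,0)),(q,(3,0))])
P['dripper']=solve((486.9,-457.2),8.5,[(p,(12.5,-12)),(q,(22,17))])
P['lid']=solve((605.8,-112.8),2,[(p,(0,-12.5)),(q,(8,None))])
# saucer by blue mask
C=[]
X=np.array([469.6,-133.])
for it in range(3):
  T=[]
  for c in (p,q):
    h=cv2.cvtColor(c['frame'],cv2.COLOR_RGB2HSV); m=((h[...,0]>95)&(h[...,0]<125)&(h[...,1]>90)).astype(np.uint8)
    u,v=proj(c,[*X,14])[0]; roi=np.zeros_like(m); cv2.circle(roi,(int(u),int(v)),40,1,-1); m=m*roi
    y,x=np.nonzero(m); pr=proj(c,circ(*X,14,62))
    T.append((c,(((x.min()+x.max())/2-(pr[:,0].min()+pr[:,0].max())/2)*5.115,((y.min()+y.max())/2-(pr[:,1].min()+pr[:,1].max())/2)*5.115)))
  X=solve(X,14,T)
P['saucer']=X
# press: dark knob
P['press']=pix(p,256.5,222,2)[:2]
for n in P: print(n,P[n].round(1))
json.dump({n:list(map(float,P[n])) for n in P},open('P.json','w'))
def cv(n):
    x,y=P[n]
    return {'saucer':[circ(x,y,16,62)],'mug':[circ(x,y,51,32)],'dripper':[circ(x,y,8.5,44),circ(x,y,37.5,31)],'press':[circ(x,y,2,24),circ(x,y,36,7)],'lid':[circ(x,y,2,38),circ(x,y,40,8)]}[n]
rows=[]
for c in (p,q):
    rows.append(np.hstack([crop(c,*proj(c,[*P[n],15])[0],30 if n=='saucer' else 22,200,cv(n)) for n in ['saucer','dripper','lid','press']]))
cv2.imwrite('pics/m2.png',np.vstack(rows))
```

```text
res px [ 0.13 -0.26 -0.33  0.01]
res px [ 1.14  0.14 -0.26 -1.44]
res px [-0.05  0.11  0.14]
res px [ 4.06 -3.11 -5.26 -5.37]
res px [ 4.84 -3.32 -5.81 -6.56]
res px [ 4.84 -3.32 -5.81 -6.56]
mug [ 560.7 -217.8]
dripper [ 493.2 -467.2]
lid [ 612.5 -112.6]
saucer [ 481.1 -144.8]
press [478.3 119.2]
```

View pics/m2.png

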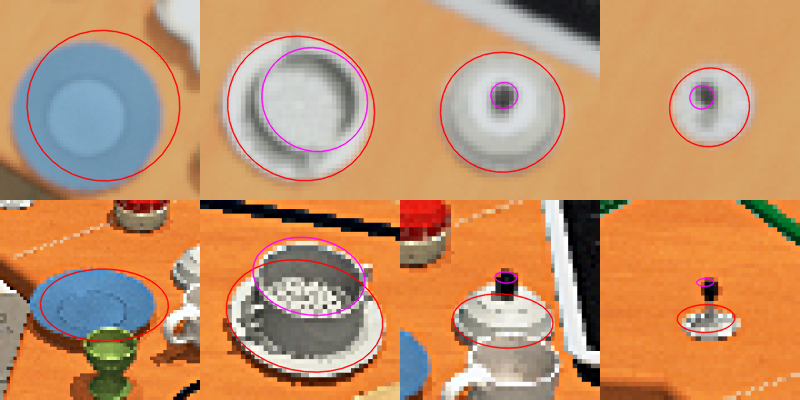

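The lid fits well, and the dripper and press are within 1 px. The saucer mask was contaminated, so I'm correcting it by (-16.5,+8.5) in the top crop and (-11.5,+1) in the side crop. The dripper's ears show at (297,46) and (303,162) in the top row and at (370,270) and (243,325) in the side row.

Run:
```python
from h import *
import json
P=json.load(open('P.json'))
p=cam('top');q=cam('side')
def solve(X0,z,targets,sc):
    A=[];b=[];X=np.array([X0[0],X0[1],z])
    for c,d in targets:
        J=np.array([(proj(c,X+e)-proj(c,X))[0] for e in np.eye(3)[:2]]).T
        for k in (0,1): A.append(J[k]);b.append(d[k]/sc)
    s,*_=np.linalg.lstsq(np.array(A),np.array(b),rcond=None)
    print('res px',(np.array(A)@s-b).round(2)); return (X[:2]+s).tolist()
def c2w(c,X,h,size,a,b,z,off=(0,0)):
    u,v=proj(c,X)[0]; s=size/(2*h); return pix(c,int(u-h)+a/s-.5,int(v-h)+b/s-.5,z)
D=[*P['dripper'],15]
a=c2w(p,D,22,200,297-200,46,24);b=c2w(p,D,22,200,303-200,162,24);print('ears top',a.round(),b.round(),np.degrees(np.arctan2(*(a-b)[1::-1])))
a=c2w(q,D,22,200,170,70,24);b=c2w(q,D,22,200,43,125,24);print('ears side',a.round(),b.round(),np.degrees(np.arctan2(*(a-b)[1::-1])))
M=pix(p,381.5,191,51)
a=c2w(p,M,26,266,149,242,25);d=a[:2]-P['mug'];print('handle top',a.round(),np.linalg.norm(d),np.degrees(np.arctan2(d[1],d[0])))
a=c2w(q,M,26,266,64,455-266,25);d=a[:2]-P['mug'];print('handle side',a.round(),np.linalg.norm(d),np.degrees(np.arctan2(d[1],d[0])))
P['saucer']=solve(P['saucer'],16,[(p,(-16.5,8.5)),(q,(-11.5,1))],200/60)
P['press']=solve(P['press'],2,[(p,(2,0)),(q,(3.5,3))],200/44)
P['dripper']=solve(P['dripper'],8.5,[(p,(-5,0)),(q,(0,1))],200/44)
print(P);json.dump(P,open('P.json','w'))
s=bot.read_state();print(s['time'],R.from_rotvec(s['orientation']).as_matrix().round(3))
```

```text
ears top [ 528. -462.   24.] [ 458. -463.   24.] 0.7372055072502843
ears side [ 536. -465.   24.] [ 448. -475.   24.] 6.6530427729366695
handle top [ 509. -226.   25.] 52.68294939532267 -171.27763300270288
handle side [ 513. -214.   25.] 47.62457907157439 175.1540047606848
res px [ 0.75  0.2  -0.13 -1.62]
res px [ 0.26 -0.23 -0.44 -0.47]
res px [ 0.56 -0.06 -0.24 -0.61]
{'mug': [560.7194748464601, -217.7513079705922], 'dripper': [493.3296714440558, -465.7113132751199], 'lid': [612.5151284167875, -112.56275593264547], 'saucer': [473.3788867918094, -133.48612541495822], 'press': [478.94764952395, 117.34965921195473]}
1.3 [[-0.965  0.262  0.   ]
 [ 0.262  0.965  0.   ]
 [-0.     0.    -1.   ]]
```

```bash
cat >> h.py <<'E'
def deltas(wps,ang=None):
    s=bot.read_state(); T=R.from_rotvec(s['orientation']).as_matrix(); o=s['ee_pos']
    a=np.degrees(np.arctan2(T[1,1],T[0,1])); print('t',round(s['time'],2),'at',o.round(1),'yang',round(a,1),'tilt',np.degrees(np.arccos(-T[2,2])).round(2),'grip',round(s['gripper_width'],1),round(s['grasp_force'],1),'F',s['contact_force'].round(1),'q',s['qpos'].round(2))
    for k in wps: print(k,'->',(T.T@(np.array(k)-o)).round(1))
    if ang is not None: print('twist',round(a-ang,1))
E
python3 -c "
from h import *
deltas([(210,435,230),(265,300,230),(340,150,230),(400,0,220),(500,-150,180),(560.7,-217.8,120)],96)"
```

```text
t 1.3 at [150.4 555.  231.4] yang 74.8 tilt 0.0 grip 85.4 0.0 F [ 0.9 -0.6 -0. ] q [ 1.1   0.18  1.61 -0.    1.35 -0.21]
(210, 435, 230) -> [ -88.9 -100.2    1.4]
(265, 300, 230) -> [-177.3 -216.1    1.4]
(340, 150, 230) -> [-288.9 -341.3    1.4]
(400, 0, 220) -> [-386.1 -470.3   11.4]
(500, -150, 180) -> [-521.8 -589.    51.4]
(560.7, -217.8, 120) -> [-598.2 -638.5  111.4]
twist -21.2
```

Request:
drive_tool --deltas '[{"tx": -40, "ty": -40}, {"tx": -75, "ty": -85}, {"tx": -110, "ty": -130}, {"tx": -145, "ty": -172}, {"tx": -177, "ty": -216}]'

```text
schema error: expected keys grip, tx, ty, tz, twist
```

Request:
drive_tool --deltas '[{"tx": -38, "ty": -46}, {"tx": -76, "ty": -92}, {"tx": -114, "ty": -138}, {"tx": -152, "ty": -184}, {"tx": -190, "ty": -230}]'

```text
schema error: expected keys grip, tx, ty, tz, twist
```

```bash
python3 -c "
from h import *
deltas([(500,-150,180),(560.7,-217.8,120)],96)"
```

```text
t 1.3 at [150.4 555.  231.4] yang 74.8 tilt 0.0 grip 85.4 0.0 F [ 0.9 -0.6 -0. ] q [ 1.1   0.18  1.61 -0.    1.35 -0.21]
(500, -150, 180) -> [-521.8 -589.    51.4]
(560.7, -217.8, 120) -> [-598.2 -638.5  111.4]
twist -21.2
```

All keys are needed in every row.

Request:
drive_tool --deltas '[{"tx": -40, "ty": -40, "tz": 0, "twist": 0, "grip": 85}, {"tx": -75, "ty": -85, "tz": 0, "twist": 0, "grip": 85}, {"tx": -110, "ty": -130, "tz": 0, "twist": 0, "grip": 85}, {"tx": -145, "ty": -172, "tz": 0, "twist": 0, "grip": 85}, {"tx": -177, "ty": -216, "tz": 0, "twist": 0, "grip": 85}]'

```text
time: 1.92
ee_pos: [265.4, 298.7, 231.7]
orientation: [0.414, 3.113, 0.001]
contact_force: [1.0, 0.1, -0.2]
gripper_width: 84.9
grasp_force: 0.0
```

Request:
drive_tool --deltas '[{"tx": -38, "ty": -46, "tz": 0, "twist": 0, "grip": 85}, {"tx": -76, "ty": -92, "tz": 0, "twist": 0, "grip": 85}, {"tx": -114, "ty": -138, "tz": 0, "twist": 0, "grip": 85}, {"tx": -152, "ty": -184, "tz": 0, "twist": 0, "grip": 85}, {"tx": -190, "ty": -230, "tz": 0, "twist": 0, "grip": 85}]'

```text
time: 2.55
ee_pos: [388.6, 26.5, 231.9]
orientation: [0.415, 3.112, 0.0]
contact_force: [1.1, 0.7, -0.1]
gripper_width: 84.8
grasp_force: 0.0
```

```bash
python3 -c "
from h import *
deltas([(500,-150,180),(560.7,-217.8,120)],96)"
```

```text
t 2.55 at [388.6  26.5 231.9] yang 74.8 tilt 0.1 grip 84.8 0.0 F [ 1.1  0.7 -0.1] q [-0.24 -0.27  2.04  0.    1.37 -1.55]
(500, -150, 180) -> [-153.6 -141.1   52.1]
(560.7, -217.8, 120) -> [-229.9 -190.6  112.2]
twist -21.2
```

Request:
drive_tool --deltas '[{"tx": -46, "ty": -38, "tz": 12, "twist": -6, "grip": 85}, {"tx": -92, "ty": -76, "tz": 24, "twist": -12, "grip": 85}, {"tx": -138, "ty": -114, "tz": 45, "twist": -18, "grip": 85}, {"tx": -184, "ty": -152, "tz": 70, "twist": -21, "grip": 85}, {"tx": -230, "ty": -190, "tz": 90, "twist": -21, "grip": 85}]'

```text
time: 3.18
ee_pos: [559.1, -214.1, 141.4]
orientation: [0.16, -3.137, -0.0]
contact_force: [1.4, 0.3, 0.3]
gripper_width: 84.7
grasp_force: 0.0
```

```bash
python3 -c "
from h import *
deltas([(560.7,-217.8,38)],96)
p=cam('top');q=cam('side')
x,y=560.7,-217.8
s=bot.read_state();o=s['ee_pos']
C=[circ(x,y,51,32),np.array([o+[0,-57,0],o+[0,57,0]])]
cv2.imwrite('pics/m3.png',np.hstack([crop(c,*proj(c,[x,y,60])[0],40,400,C) for c in(p,q)]))"
```

```text
t 3.17 at [ 559.1 -214.1  141.4] yang 95.8 tilt 0.02 grip 84.7 0.0 F [1.4 0.3 0.3] q [-0.56  0.33  1.62  0.    1.2  -2.24]
(560.7, -217.8, 38) -> [ -1.2  -3.8 103.4]
twist -0.2
```

View pics/m3.png

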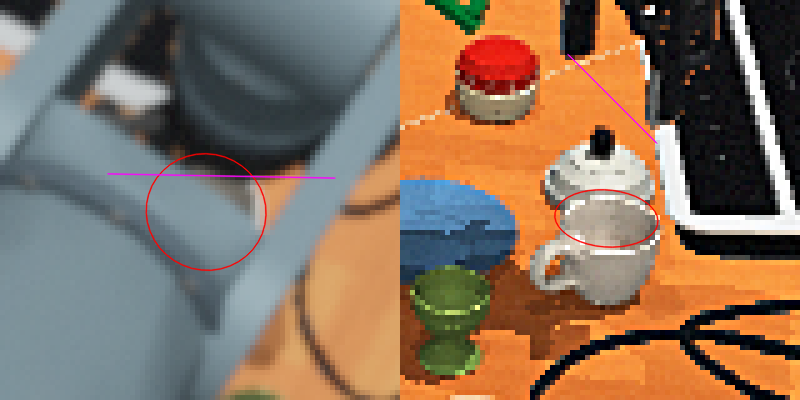

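The top view is hidden by the arm. In the side view the fingers straddle the cup rim (ellipse at about (607,218)), with the line between them as planned. I'll descend and grip.

Request:
drive_tool --deltas '[{"tx": -1, "ty": -4, "tz": 35, "twist": 0, "grip": 85}, {"tx": -1, "ty": -4, "tz": 70, "twist": 0, "grip": 85}, {"tx": -1, "ty": -4, "tz": 92, "twist": 0, "grip": 85}, {"tx": -1, "ty": -4, "tz": 103, "twist": 0, "grip": 85}, {"tx": -1, "ty": -4, "tz": 103, "twist": 0, "grip": 80}]'

```text
time: 3.9
ee_pos: [559.5, -216.0, 39.4]
orientation: [0.16, -3.137, -0.001]
contact_force: [0.2, 1.2, 1.2]
gripper_width: 80.0
grasp_force: 0.0
```

Request:
drive_tool --deltas '[{"tx": 0, "ty": 0, "tz": 0, "twist": 0, "grip": 60}, {"tx": 0, "ty": 0, "tz": 0, "twist": 0, "grip": 50}, {"tx": 0, "ty": 0, "tz": 0, "twist": 0, "grip": 45}, {"tx": 0, "ty": 0, "tz": 0, "twist": 0, "grip": 45}, {"tx": 0, "ty": 0, "tz": 0, "twist": 0, "grip": 45}]'

```text
time: 4.53
ee_pos: [561.2, -217.1, 42.0]
orientation: [-0.16, 3.135, -0.003]
contact_force: [-0.6, 1.1, 5.3]
gripper_width: 58.4
grasp_force: 62.6
```

Request:
drive_tool --deltas '[{"tx": 0, "ty": 0, "tz": -20, "twist": 0, "grip": 45}, {"tx": 0, "ty": 0, "tz": -40, "twist": 0, "grip": 45}, {"tx": 0, "ty": 0, "tz": -60, "twist": 0, "grip": 45}, {"tx": 0, "ty": 0, "tz": -60, "twist": 0, "grip": 45}]'

```text
time: 5.03
ee_pos: [561.4, -217.4, 102.5]
orientation: [-0.16, 3.133, -0.005]
contact_force: [0.3, 0.3, -1.1]
gripper_width: 57.9
grasp_force: 64.2
```

```bash
python3 -c "
from h import *
deltas([(473.4,-133.5,98)],96)
p=cam('top');q=cam('side')
s=bot.read_state();o=s['ee_pos'];x,y=o[:2]
C=[circ(x,y,51+60,32)]
cv2.imwrite('pics/m4.png',np.hstack([crop(c,*proj(c,[x,y,100])[0],30,400,C) for c in(p,q)]))"
```

```text
t 5.03 at [ 561.4 -217.4  102.5] yang 95.8 tilt 0.3 grip 57.9 64.2 F [ 0.3  0.3 -1.1] q [-0.57  0.38  1.64 -0.    1.12 -2.24]
(473.4, -133.5, 98) -> [79.1 92.4  3.9]
twist -0.2
```

View pics/m4.png

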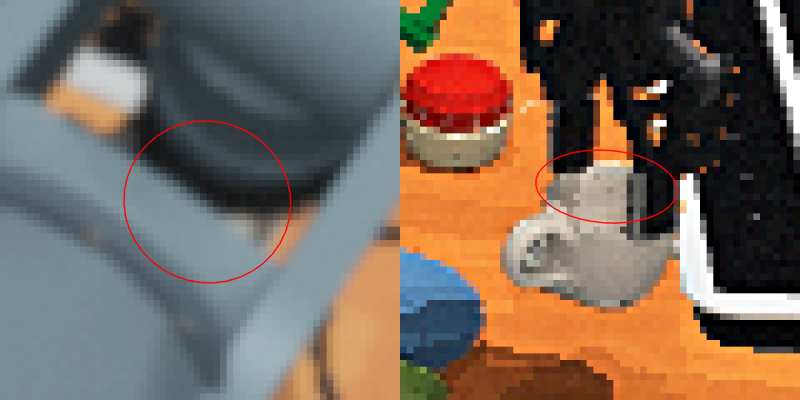

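The side view shows the cup lifted, upright within about 1 px, and centred on the tool (rim ellipse near (606,187)). Next I'll carry it over the saucer.

Request:
drive_tool --deltas '[{"tx": 26, "ty": 31, "tz": 0, "twist": 0, "grip": 45}, {"tx": 53, "ty": 62, "tz": 0, "twist": 0, "grip": 45}, {"tx": 79, "ty": 92, "tz": 15, "twist": 0, "grip": 45}, {"tx": 79, "ty": 92, "tz": 30, "twist": 0, "grip": 45}, {"tx": 79, "ty": 92, "tz": 30, "twist": 0, "grip": 45}]'

```text
time: 5.75
ee_pos: [471.0, -132.5, 68.1]
orientation: [0.16, -3.135, -0.002]
contact_force: [0.4, 0.3, -0.2]
gripper_width: 58.1
grasp_force: 64.5
```

```bash
python3 -c "
from h import *
deltas([(473.4,-133.5,47)],96)
p=cam('top');q=cam('side')
s=bot.read_state();o=s['ee_pos'];x,y=o[:2]
C=[circ(x,y,51+o[2]-42,32),circ(473.4,-133.5,16,62),circ(473.4,-133.5,5,32)]
cv2.imwrite('pics/m5.png',np.hstack([crop(c,*proj(c,[x,y,50])[0],34,400,C) for c in(p,q)]))"
```

```text
t 5.75 at [ 471.  -132.5   68.1] yang 95.8 tilt 0.15 grip 58.1 64.5 F [ 0.4  0.3 -0.2] q [-0.52  0.21  1.94 -0.    0.99 -2.19]
(473.4, -133.5, 47) -> [-2.3 -1.2 21.1]
twist -0.2
```

View pics/m5.png

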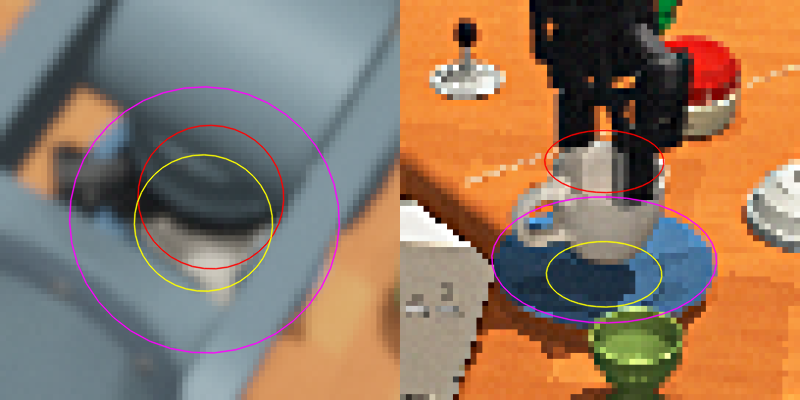

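The saucer ellipse centred at (604,260) matches its rim, and the cup's foot sits above its centre. I'll lower the cup.

Request:
drive_tool --deltas '[{"tx": -2, "ty": -1, "tz": 8, "twist": 0, "grip": 45}, {"tx": -2, "ty": -1, "tz": 14, "twist": 0, "grip": 45}, {"tx": -2, "ty": -1, "tz": 18, "twist": 0, "grip": 45}, {"tx": -2, "ty": -1, "tz": 20, "twist": 0, "grip": 45}, {"tx": -2, "ty": -1, "tz": 20, "twist": 0, "grip": 45}]'

```text
time: 6.48
ee_pos: [473.8, -133.6, 49.3]
orientation: [0.16, -3.137, -0.0]
contact_force: [0.1, 0.7, -0.6]
gripper_width: 58.3
grasp_force: 64.5
```

Request:
drive_tool --deltas '[{"tx": 0, "ty": 0, "tz": 1.5, "twist": 0, "grip": 45}, {"tx": 0, "ty": 0, "tz": 3, "twist": 0, "grip": 45}, {"tx": 0, "ty": 0, "tz": 3, "twist": 0, "grip": 45}]'

```text
time: 6.85
ee_pos: [474.3, -133.8, 47.1]
orientation: [-0.16, 3.137, -0.0]
contact_force: [-1.2, 1.6, 5.1]
gripper_width: 57.7
grasp_force: 65.8
```

Request:
drive_tool --deltas '[{"tx": 0, "ty": 0, "tz": 0, "twist": 0, "grip": 66}, {"tx": 0, "ty": 0, "tz": 0, "twist": 0, "grip": 80}, {"tx": 0, "ty": 0, "tz": -20, "twist": 0, "grip": 85}, {"tx": 0, "ty": 0, "tz": -60, "twist": 0, "grip": 85}, {"tx": 0, "ty": 0, "tz": -110, "twist": 0, "grip": 85}]'

```text
time: 7.48
ee_pos: [473.0, -133.2, 156.6]
orientation: [0.159, -3.135, -0.002]
contact_force: [0.4, -0.8, 0.6]
gripper_width: 84.8
grasp_force: 0.0
```

```bash
python3 -c "
from h import *
deltas([(440,-300,150),(492.5,-466,120)],93)"
```

```text
t 7.47 at [ 473.  -133.2  156.6] yang 95.8 tilt 0.15 grip 84.8 0.0 F [ 0.4 -0.8  0.6] q [-0.52  0.08  1.88 -0.    1.18 -2.19]
(440, -300, 150) -> [  49.8 -162.6    6.5]
(492.5, -466, 120) -> [  14.3 -333.1   36.2]
twist 2.8
```

Request:
drive_tool --deltas '[{"tx": 5, "ty": -56, "tz": 0, "twist": 0, "grip": 85}, {"tx": 8, "ty": -112, "tz": 0, "twist": 0, "grip": 85}, {"tx": 10, "ty": -168, "tz": 0, "twist": 0, "grip": 85}, {"tx": 12, "ty": -224, "tz": 0, "twist": 3, "grip": 85}, {"tx": 14, "ty": -280, "tz": 10, "twist": 3, "grip": 85}]'

```text
time: 8.1
ee_pos: [488.8, -416.0, 147.2]
orientation: [-0.076, 3.139, -0.002]
contact_force: [1.3, -0.1, 0.0]
gripper_width: 85.0
grasp_force: 0.0
```

```bash
python3 -c "
from h import *
deltas([(492.5,-466,120),(492.5,-466,28)],93)
p=cam('top','top6.png');q=cam('side')
C=[circ(473.8,-133.6,56,32),circ(473.4,-133.5,16,62)]
D=[circ(492.5,-466,8.5,44),circ(492.5,-466,37.5,31)]
cv2.imwrite('pics/m6.png',np.vstack([np.hstack([crop(c,*proj(c,[473,-133,30])[0],34,300,C) for c in(p,q)]),np.hstack([crop(c,*proj(c,[492,-466,30])[0],34,300,D) for c in(p,q)])]))"
```

```text
t 8.1 at [ 488.8 -416.   147.2] yang 92.8 tilt 0.12 grip 85.0 0.0 F [ 1.3 -0.1  0. ] q [-0.89  0.41  1.5   0.    1.23 -2.51]
(492.5, -466, 120) -> [ -1.2 -50.   27.3]
(492.5, -466, 28) -> [ -1.1 -49.9 119.3]
twist -0.2
```

View pics/m6.png

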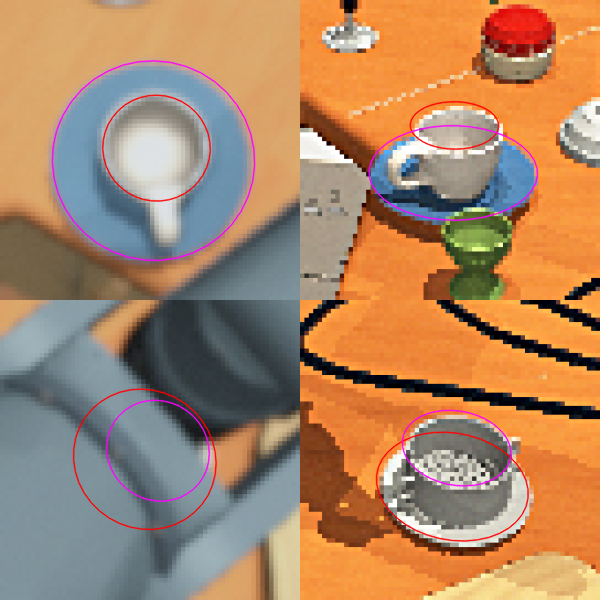

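The saucer and cup are concentric in the top view (rim at (155,148), as predicted), and the handle is clear. The dripper outline matches within 1 px at (452,488). I'll go down onto its wall.

Request:
drive_tool --deltas '[{"tx": -1.5, "ty": -50, "tz": 20, "twist": 0, "grip": 85}, {"tx": -1.5, "ty": -50, "tz": 60, "twist": 0, "grip": 85}, {"tx": -1.5, "ty": -50, "tz": 95, "twist": 0, "grip": 85}, {"tx": -1.5, "ty": -50, "tz": 114, "twist": 0, "grip": 85}, {"tx": -1.5, "ty": -50, "tz": 115, "twist": 0, "grip": 85}]'

```text
time: 8.82
ee_pos: [491.9, -462.2, 30.1]
orientation: [0.078, -3.139, -0.004]
contact_force: [-0.2, 1.0, 1.0]
gripper_width: 84.9
grasp_force: 0.0
```

Request:
drive_tool --deltas '[{"tx": 0, "ty": 0, "tz": 0, "twist": 0, "grip": 75}, {"tx": 0, "ty": 0, "tz": 0, "twist": 0, "grip": 60}, {"tx": 0, "ty": 0, "tz": 0, "twist": 0, "grip": 50}, {"tx": 0, "ty": 0, "tz": 0, "twist": 0, "grip": 50}]'

```text
time: 9.32
ee_pos: [493.7, -464.9, 34.6]
orientation: [-0.078, 3.138, -0.005]
contact_force: [-0.3, 1.3, 8.3]
gripper_width: 50.1
grasp_force: 4.1
```

```bash
python3 -c "
from h import *
deltas([])
q=cam('side')
s=bot.read_state();o=s['ee_pos'];x,y=o[:2]
D=[circ(x,y,8.5,44),circ(x,y,37.5,31)]
cv2.imwrite('pics/m7.png',crop(q,*proj(q,[492,-466,30])[0],30,400,D))"
```

```text
t 9.32 at [ 493.7 -464.9   34.6] yang 92.8 tilt 0.25 grip 50.1 4.1 F [-0.3  1.3  8.3] q [-0.93  0.62  1.45  0.    1.08 -2.55]
```

View pics/m7.png

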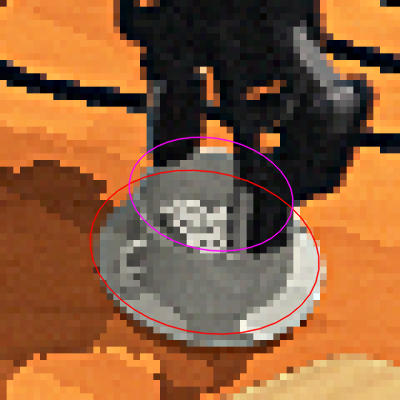

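```bash
python3 -c "
from h import *
deltas([])
q=cam('side')
s=bot.read_state();o=s['ee_pos'];x,y=o[:2]
D=[circ(x,y,8.5,44),circ(x,y,37.5,31)]
for sg in(-1,1):
  for w_ in (25,):
    D.append(np.array([[x+dx,y+sg*w_,z] for dx,z in((-11,60),(-11,13),(11,13),(11,60))]))
cv2.imwrite('pics/m8.png',crop(q,*proj(q,[492,-466,40])[0],24,576,D))"
```

```text
t 9.38 at [ 493.7 -464.9   34.6] yang 92.8 tilt 0.25 grip 49.8 4.1 F [0.1 1.8 8.2] q [-0.93  0.62  1.45  0.    1.08 -2.55]
```

View pics/m8.png

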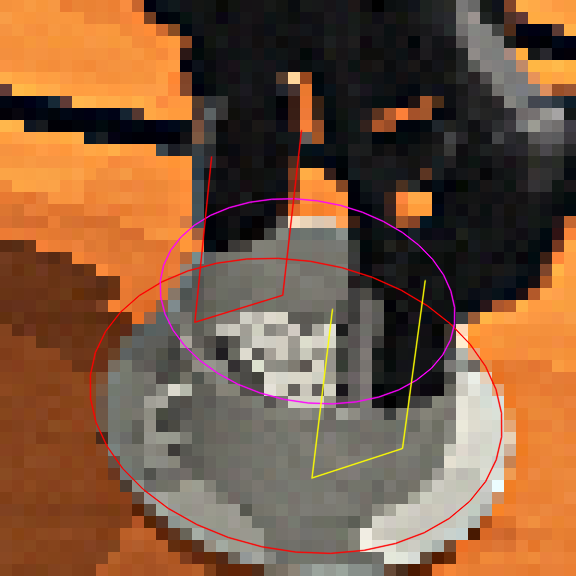

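Request:
drive_tool --deltas '[{"tx": 0, "ty": 0, "tz": 0, "twist": 0, "grip": 47}, {"tx": 0, "ty": 0, "tz": 0, "twist": 0, "grip": 45}, {"tx": 0, "ty": 0, "tz": 0, "twist": 0, "grip": 45}]'

```text
time: 9.8
ee_pos: [493.9, -464.8, 35.3]
orientation: [-0.078, 3.138, -0.005]
contact_force: [-1.8, 2.3, 12.3]
gripper_width: 45.0
grasp_force: 6.2
```

```bash
python3 -c "
from h import *
deltas([]); s=bot.read_state(); print(s['moment'])"
```

```text
t 9.8 at [ 493.9 -464.8   35.3] yang 92.8 tilt 0.25 grip 45.0 6.2 F [-1.8  2.3 12.3] q [-0.93  0.61  1.45  0.    1.08 -2.55]
[0.75863831 0.22563014 0.01520941]
```

Request:
drive_tool --deltas '[{"tx": 0, "ty": 0, "tz": 0, "twist": 0, "grip": 70}, {"tx": 0, "ty": 0, "tz": 0, "twist": 0, "grip": 85}, {"tx": 0, "ty": 0, "tz": 0, "twist": 0, "grip": 85}, {"tx": 0, "ty": 0, "tz": 0, "twist": 0, "grip": 85}]'

```text
time: 10.3
ee_pos: [492.3, -463.3, 31.2]
orientation: [0.077, -3.14, -0.001]
contact_force: [-0.2, 0.4, 0.1]
gripper_width: 85.1
grasp_force: 0.0
```

```bash
python3 -c "
from h import *
deltas([])
q=cam('side')
s=bot.read_state();o=s['ee_pos'];x,y=o[:2]
D=[circ(x,y,8.5,44),circ(x,y,37.5,31)]
for sg in(-1,1):
    D.append(np.array([[x+dx,y+sg*42.5,z] for dx,z in((-11,70),(-11,o[2]-9),(11,o[2]-9),(11,70))]))
cv2.imwrite('pics/m9.png',crop(q,*proj(q,[492,-466,40])[0],26,572,D))"
```

```text
t 10.3 at [ 492.3 -463.3   31.2] yang 92.8 tilt 0.03 grip 85.1 0.0 F [-0.2  0.4  0.1] q [-0.93  0.62  1.45 -0.    1.07 -2.55]
```

View pics/m9.png

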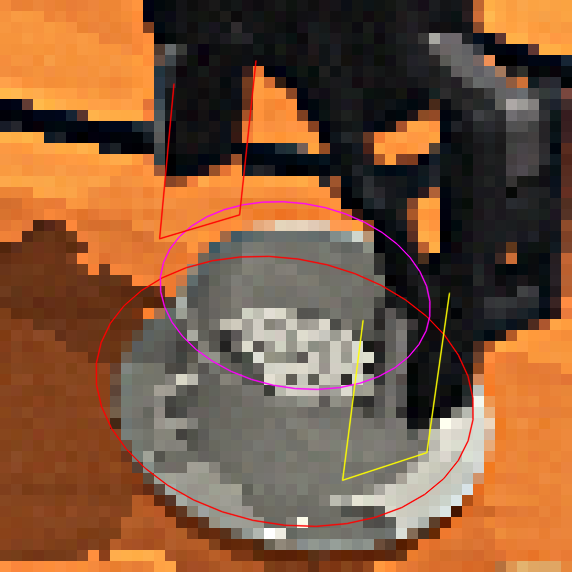

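The fingers' tips actually end at rim height (far tip at (205,175), near tip at (435,425)), about 15 mm higher than I assumed, so they closed on top of the rim. The dripper still stands upright. I'll open, go lower gradually while watching the force, and shift slightly to -y.

Request:
drive_tool --deltas '[{"tx": -1, "ty": -4, "tz": 2, "twist": 0, "grip": 85}, {"tx": -1, "ty": -4, "tz": 5, "twist": 0, "grip": 85}, {"tx": -1, "ty": -4, "tz": 8, "twist": 0, "grip": 85}, {"tx": -1, "ty": -4, "tz": 10, "twist": 0, "grip": 85}, {"tx": -1, "ty": -4, "tz": 10, "twist": 0, "grip": 85}]'

```text
time: 10.98
ee_pos: [493.5, -467.2, 21.1]
orientation: [0.078, -3.14, -0.001]
contact_force: [-0.1, 0.4, -0.3]
gripper_width: 84.9
grasp_force: 0.0
```

Request:
drive_tool --deltas '[{"tx": 0, "ty": 0, "tz": 2, "twist": 0, "grip": 85}, {"tx": 0, "ty": 0, "tz": 4, "twist": 0, "grip": 85}, {"tx": 0, "ty": 0, "tz": 4, "twist": 0, "grip": 85}]'

```text
time: 11.35
ee_pos: [493.5, -467.3, 17.2]
orientation: [0.078, -3.14, -0.001]
contact_force: [-0.2, -0.2, 0.4]
gripper_width: 85.1
grasp_force: 0.0
```

Request:
drive_tool --deltas '[{"tx": 0, "ty": 0, "tz": 0, "twist": 0, "grip": 75}, {"tx": 0, "ty": 0, "tz": 0, "twist": 0, "grip": 68}, {"tx": 0, "ty": 0, "tz": 0, "twist": 0, "grip": 68}]'

```text
time: 11.72
ee_pos: [493.6, -467.5, 17.5]
orientation: [-0.078, 3.141, -0.0]
contact_force: [-0.9, 0.4, 0.3]
gripper_width: 68.3
grasp_force: 0.0
```

Request:
drive_tool --deltas '[{"tx": 0, "ty": 0, "tz": 0, "twist": 0, "grip": 60}, {"tx": 0, "ty": 0, "tz": 0, "twist": 0, "grip": 52}, {"tx": 0, "ty": 0, "tz": 0, "twist": 0, "grip": 50}, {"tx": 0, "ty": 0, "tz": 0, "twist": 0, "grip": 50}]'

```text
time: 12.22
ee_pos: [493.9, -467.7, 18.0]
orientation: [-0.078, 3.14, -0.001]
contact_force: [-0.2, 0.7, 5.1]
gripper_width: 59.1
grasp_force: 65.5
```

The grip is firm at a reading of 59 mm. I'll lift and carry.

Request:
drive_tool --deltas '[{"tx": 0, "ty": 0, "tz": -25, "twist": 0, "grip": 50}, {"tx": 0, "ty": 0, "tz": -65, "twist": 0, "grip": 50}, {"tx": 0, "ty": 0, "tz": -95, "twist": 0, "grip": 50}, {"tx": 2, "ty": 30, "tz": -95, "twist": 0, "grip": 50}, {"tx": 4, "ty": 75, "tz": -95, "twist": 0, "grip": 50}]'

```text
time: 12.85
ee_pos: [485.4, -392.9, 112.2]
orientation: [-0.075, 3.14, -0.001]
contact_force: [0.2, 0.8, -1.9]
gripper_width: 59.4
grasp_force: 65.1
```

```bash
python3 -c "
from h import *
deltas([(474.2,-133.7,113)],96)"
```

```text
t 12.85 at [ 485.4 -392.9  112.2] yang 92.7 tilt 0.03 grip 59.4 65.1 F [ 0.2  0.8 -1.9] q [-0.87  0.41  1.57 -0.    1.16 -2.49]
(474.2, -133.7, 113) -> [ -1.1 259.4  -0.9]
twist -3.3
```

Request:
drive_tool --deltas '[{"tx": 0, "ty": 52, "tz": 0, "twist": 0, "grip": 50}, {"tx": 0, "ty": 104, "tz": 0, "twist": 0, "grip": 50}, {"tx": -1, "ty": 156, "tz": 0, "twist": 0, "grip": 50}, {"tx": -1, "ty": 208, "tz": 0, "twist": 0, "grip": 50}, {"tx": -1, "ty": 258, "tz": 0, "twist": 0, "grip": 50}]'

```text
time: 13.48
ee_pos: [473.3, -133.1, 111.8]
orientation: [0.077, -3.14, -0.001]
contact_force: [0.0, -0.4, -2.0]
gripper_width: 59.0
grasp_force: 65.1
```

Request:
drive_tool --deltas '[{"tx": 0, "ty": 0, "tz": 10, "twist": 0, "grip": 50}, {"tx": 0, "ty": 0, "tz": 20, "twist": 0, "grip": 50}, {"tx": 0, "ty": 0, "tz": 25, "twist": 0, "grip": 50}, {"tx": 0, "ty": 0, "tz": 25, "twist": 0, "grip": 50}]'

```text
time: 13.98
ee_pos: [473.7, -135.8, 86.7]
orientation: [0.075, -3.139, -0.001]
contact_force: [0.6, 0.4, -1.2]
gripper_width: 58.8
grasp_force: 65.2
```

```bash
python3 -c "
from h import *
deltas([(474.2,-133.7,69)])
p=cam('top');q=cam('side')
s=bot.read_state();o=s['ee_pos'];x,y=o[:2]; b=o[2]-18
C=[circ(474.2,-133.7,56,32),circ(x,y,b+8.5,44),circ(x,y,b+37.5,31)]
cv2.imwrite('pics/m10.png',np.hstack([crop(c,*proj(c,[x,y,70])[0],h,400,C) for c,h in((p,34),(q,28))]))"
```

```text
t 13.97 at [ 473.7 -135.8   86.7] yang 92.7 tilt 0.08 grip 58.8 65.2 F [ 0.6  0.4 -1.2] q [-0.52  0.19  1.92 -0.    1.03 -2.14]
(474.2, -133.7, 69) -> [-0.6  2.1 17.7]
```

View pics/m10.png

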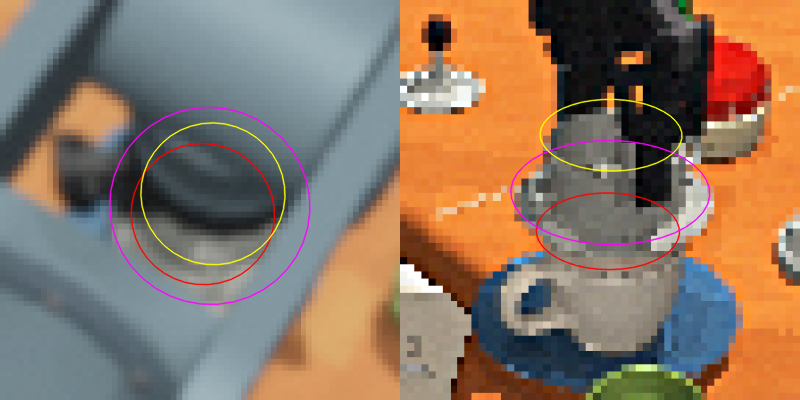

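The dripper's flange (614,193) lines up over the cup's mouth (608,231) within 1 px of the prediction. I'll correct y by +2 and lower.

Request:
drive_tool --deltas '[{"tx": -0.5, "ty": 2, "tz": 0, "twist": 0, "grip": 50}, {"tx": -0.5, "ty": 2, "tz": 6, "twist": 0, "grip": 50}, {"tx": -0.5, "ty": 2, "tz": 11, "twist": 0, "grip": 50}, {"tx": -0.5, "ty": 2, "tz": 15, "twist": 0, "grip": 50}, {"tx": -0.5, "ty": 2, "tz": 15, "twist": 0, "grip": 50}]'

```text
time: 14.7
ee_pos: [474.2, -132.8, 71.9]
orientation: [0.078, -3.14, -0.001]
contact_force: [0.5, 0.7, -2.4]
gripper_width: 59.2
grasp_force: 65.2
```

Request:
drive_tool --deltas '[{"tx": 0, "ty": 0, "tz": 1.5, "twist": 0, "grip": 50}, {"tx": 0, "ty": 0, "tz": 3, "twist": 0, "grip": 50}, {"tx": 0, "ty": 0, "tz": 3, "twist": 0, "grip": 50}]'

```text
time: 15.08
ee_pos: [474.5, -133.0, 69.4]
orientation: [0.078, -3.141, -0.0]
contact_force: [0.2, -0.6, -1.7]
gripper_width: 59.4
grasp_force: 65.2
```

Request:
drive_tool --deltas '[{"tx": 0, "ty": 0, "tz": 1, "twist": 0, "grip": 50}, {"tx": 0, "ty": 0, "tz": 2, "twist": 0, "grip": 50}, {"tx": 0, "ty": 0, "tz": 2, "twist": 0, "grip": 50}]'

```text
time: 15.45
ee_pos: [474.6, -133.1, 67.6]
orientation: [-0.078, 3.141, -0.0]
contact_force: [0.4, 0.5, 1.2]
gripper_width: 59.2
grasp_force: 65.5
```

Request:
drive_tool --deltas '[{"tx": 0, "ty": 0, "tz": 0, "twist": 0, "grip": 66}, {"tx": 0, "ty": 0, "tz": 0, "twist": 0, "grip": 80}, {"tx": 0, "ty": 0, "tz": -20, "twist": 0, "grip": 80}, {"tx": 0, "ty": 0, "tz": -60, "twist": 0, "grip": 70}, {"tx": 0, "ty": 0, "tz": -110, "twist": 0, "grip": 50}]'

```text
time: 16.08
ee_pos: [473.8, -132.6, 177.8]
orientation: [0.077, -3.139, -0.002]
contact_force: [1.2, -0.5, -0.2]
gripper_width: 53.0
grasp_force: 0.0
```

```bash
python3 -c "
from h import *
deltas([(477,60,175),(478.9,117.3,120)])
p=cam('top');q=cam('side')
C=[circ(474.6,-133.1,58.5,44),circ(474.6,-133.1,87.5,31)]
a=np.hstack([crop(c,*proj(c,[474,-133,60])[0],h,300,C) for c,h in((p,30),(q,30))])
C=[circ(478.9,117.3,2,24),circ(478.9,117.3,35,7)]
b=np.hstack([crop(c,*proj(c,[500,117.3,60])[0],h,300,C) for c,h in((p,50),(q,50))])
cv2.imwrite('pics/m11.png',np.vstack([a,b]))"
```

```text
t 16.07 at [ 473.8 -132.6  177.8] yang 92.8 tilt 0.13 grip 53.0 0.0 F [ 1.2 -0.5 -0.2] q [-0.51  0.05  1.86  0.    1.23 -2.13]
(477, 60, 175) -> [-12.7 192.2   3. ]
(478.9, 117.3, 120) -> [-17.5 249.2  58.1]
```

View pics/m11.png

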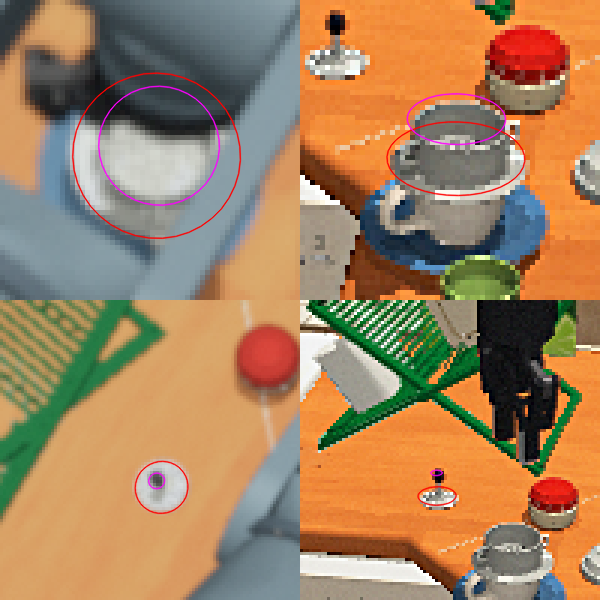

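The dripper is seated level on the cup (rim at (457,120) in the side view, 1 px below the model as usual). The press sits at its predicted spot, clear of the rack. Next is the press.

Request:
drive_tool --deltas '[{"tx": -4, "ty": 50, "tz": 0, "twist": 0, "grip": 44}, {"tx": -8, "ty": 100, "tz": 0, "twist": 0, "grip": 44}, {"tx": -12, "ty": 150, "tz": 0, "twist": 0, "grip": 44}, {"tx": -15, "ty": 200, "tz": 10, "twist": 0, "grip": 44}, {"tx": -17, "ty": 248, "tz": 40, "twist": 0, "grip": 44}]'

```text
time: 16.8
ee_pos: [480.8, 117.2, 138.4]
orientation: [-0.077, 3.136, -0.0]
contact_force: [0.3, -0.7, -0.7]
gripper_width: 44.2
grasp_force: 0.0
```

Request:
drive_tool --deltas '[{"tx": 0, "ty": 0, "tz": 20, "twist": 0, "grip": 44}, {"tx": 0, "ty": 0, "tz": 40, "twist": 0, "grip": 44}, {"tx": 0, "ty": 0, "tz": 50, "twist": 0, "grip": 44}, {"tx": 0, "ty": 0, "tz": 50, "twist": 0, "grip": 44}]'

```text
time: 17.3
ee_pos: [478.8, 115.4, 86.8]
orientation: [0.077, -3.139, -0.0]
contact_force: [0.1, 0.8, 0.3]
gripper_width: 43.9
grasp_force: 0.0
```

```bash
python3 -c "
from h import *
deltas([(478.9,117.3,28)])
P=bot
for n in('top','side'):
  p=cam(n,'pr_'+n+'.png'); print(n,[(w(p,r['at']).round(1),r['confidence']) for r in bot.search_frame(p,'press')])"
```

```text
t 17.3 at [478.8 115.4  86.8] yang 92.8 tilt 0.09 grip 43.9 0.0 F [0.1 0.8 0.3] q [-0.    0.19  1.92 -0.    1.03 -1.62]
(478.9, 117.3, 28) -> [-0.3  1.9 58.8]
top [(array([474.2, 103.7,   1.1]), 0.56)]
side [(array([ 4.743e+02,  1.087e+02, -4.000e-01]), 0.54)]
```

Request:
drive_tool --deltas '[{"tx": 0, "ty": 1, "tz": 25, "twist": 0, "grip": 44}, {"tx": 0, "ty": 1, "tz": 45, "twist": 0, "grip": 44}, {"tx": 0, "ty": 1, "tz": 55, "twist": 0, "grip": 44}, {"tx": 0, "ty": 1, "tz": 59, "twist": 0, "grip": 44}, {"tx": 0, "ty": 1, "tz": 59, "twist": 0, "grip": 44}]'

```text
time: 18.12
ee_pos: [479.7, 116.5, 28.9]
orientation: [-0.077, 3.14, -0.0]
contact_force: [-0.5, 0.1, 0.8]
gripper_width: 44.0
grasp_force: 0.0
```

Request:
drive_tool --deltas '[{"tx": 0, "ty": 0, "tz": 0, "twist": 0, "grip": 30}, {"tx": 0, "ty": 0, "tz": 0, "twist": 0, "grip": 15}, {"tx": 0, "ty": 0, "tz": 0, "twist": 0, "grip": 5}, {"tx": 0, "ty": 0, "tz": 0, "twist": 0, "grip": 3}, {"tx": 0, "ty": 0, "tz": 0, "twist": 0, "grip": 3}]'

```text
time: 18.75
ee_pos: [479.7, 116.5, 29.0]
orientation: [-0.077, 3.14, -0.0]
contact_force: [-1.6, -1.1, 6.0]
gripper_width: 10.4
grasp_force: 58.7
```

Request:
drive_tool --deltas '[{"tx": 0, "ty": 0, "tz": -25, "twist": 0, "grip": 3}, {"tx": 0, "ty": 0, "tz": -75, "twist": 0, "grip": 3}, {"tx": 0, "ty": 0, "tz": -120, "twist": 0, "grip": 3}, {"tx": 2, "ty": -40, "tz": -125, "twist": 0, "grip": 3}, {"tx": 4, "ty": -90, "tz": -125, "twist": 0, "grip": 3}]'

```text
time: 19.38
ee_pos: [480.3, 26.2, 154.6]
orientation: [-0.081, 3.138, -0.001]
contact_force: [0.9, -0.0, -0.8]
gripper_width: 10.5
grasp_force: 58.9
```

```bash
python3 -c "
from h import *
deltas([(474.9,-133.1,152)])"
```

```text
t 19.38 at [480.3  26.2 154.6] yang 93.0 tilt 0.15 grip 10.5 58.9 F [ 0.9 -0.  -0.8] q [-0.19  0.05  1.91  0.    1.17 -1.82]
(474.9, -133.1, 152) -> [  13.6 -158.8    2.6]
```

Request:
drive_tool --deltas '[{"tx": 5, "ty": -50, "tz": 0, "twist": 0, "grip": 3}, {"tx": 9, "ty": -100, "tz": 0, "twist": 0, "grip": 3}, {"tx": 13, "ty": -145, "tz": 0, "twist": 0, "grip": 3}, {"tx": 13.5, "ty": -159, "tz": 10, "twist": 0, "grip": 3}, {"tx": 13.5, "ty": -159, "tz": 25, "twist": 0, "grip": 3}]'

```text
time: 20.0
ee_pos: [474.1, -133.4, 127.7]
orientation: [-0.075, 3.14, 0.0]
contact_force: [-0.0, 0.7, -1.0]
gripper_width: 10.7
grasp_force: 58.9
```

Request:
drive_tool --deltas '[{"tx": 0, "ty": 0, "tz": 0, "twist": 0, "grip": 3}, {"tx": 0, "ty": 0, "tz": 0, "twist": 0, "grip": 3}]'

```text
time: 20.25
ee_pos: [474.0, -131.6, 128.1]
orientation: [0.08, -3.14, -0.001]
contact_force: [0.3, 0.8, -1.2]
gripper_width: 10.5
grasp_force: 58.9
```

```bash
python3 -c "
from h import *
deltas([(474.9,-133.1,118)])
q=cam('side')
s=bot.read_state();o=s['ee_pos'];x,y=o[:2]; b=o[2]-29
C=[circ(474.4,-133.1,58.5,44),circ(474.4,-133.1,87.5,31),circ(x-.8,y,b+2,24)]
cv2.imwrite('pics/m12.png',crop(q,*proj(q,[x,y,100])[0],24,576,C))"
```

```text
t 20.25 at [ 474.  -131.6  128.1] yang 92.9 tilt 0.06 grip 10.5 58.9 F [ 0.3  0.8 -1.2] q [-0.51  0.12  1.9   0.    1.12 -2.13]
(474.9, -133.1, 118) -> [-0.8 -1.6 10.1]
```

Request:
drive_tool --deltas '[{"tx": -0.8, "ty": -1.5, "tz": 5, "twist": 0, "grip": 3}, {"tx": -0.8, "ty": -1.5, "tz": 10, "twist": 0, "grip": 3}, {"tx": -0.8, "ty": -1.5, "tz": 14, "twist": 0, "grip": 3}, {"tx": -0.8, "ty": -1.5, "tz": 17, "twist": 0, "grip": 3}, {"tx": -0.8, "ty": -1.5, "tz": 17, "twist": 0, "grip": 3}]'

```text
time: 20.92
ee_pos: [474.8, -134.4, 111.2]
orientation: [0.077, -3.14, -0.0]
contact_force: [-0.9, -0.1, -0.5]
gripper_width: 10.3
grasp_force: 58.9
```

No contact, so the disc is inside the rim. I'll continue down.

Request:
drive_tool --deltas '[{"tx": 0, "ty": 1, "tz": 5, "twist": 0, "grip": 3}, {"tx": 0, "ty": 1, "tz": 10, "twist": 0, "grip": 3}, {"tx": 0, "ty": 1, "tz": 15, "twist": 0, "grip": 3}, {"tx": 0, "ty": 1, "tz": 18, "twist": 0, "grip": 3}, {"tx": 0, "ty": 1, "tz": 18, "twist": 0, "grip": 3}]'

```text
time: 21.55
ee_pos: [474.7, -133.4, 93.1]
orientation: [0.077, -3.14, -0.001]
contact_force: [-0.0, 1.2, -0.9]
gripper_width: 10.2
grasp_force: 58.9
```

Request:
drive_tool --deltas '[{"tx": 0, "ty": 0, "tz": 1.5, "twist": 0, "grip": 3}, {"tx": 0, "ty": 0, "tz": 2.5, "twist": 0, "grip": 3}, {"tx": 0, "ty": 0, "tz": 2.5, "twist": 0, "grip": 3}]'

```text
time: 21.92
ee_pos: [474.9, -133.5, 91.0]
orientation: [-0.078, 3.141, -0.0]
contact_force: [-0.2, 0.2, -1.1]
gripper_width: 10.3
grasp_force: 58.9
```

Request:
drive_tool --deltas '[{"tx": 0, "ty": 0, "tz": 1, "twist": 0, "grip": 3}, {"tx": 0, "ty": 0, "tz": 2, "twist": 0, "grip": 3}, {"tx": 0, "ty": 0, "tz": 2, "twist": 0, "grip": 3}]'

```text
time: 22.3
ee_pos: [475.6, -133.7, 89.6]
orientation: [-0.077, 3.139, -0.001]
contact_force: [0.2, 0.4, 3.6]
gripper_width: 10.3
grasp_force: 59.4
```

Request:
drive_tool --deltas '[{"tx": 0, "ty": 0, "tz": 0, "twist": 0, "grip": 18}, {"tx": 0, "ty": 0, "tz": 0, "twist": 0, "grip": 18}, {"tx": 0, "ty": 0, "tz": -15, "twist": 0, "grip": 18}, {"tx": 0, "ty": 0, "tz": -45, "twist": 0, "grip": 30}, {"tx": 0, "ty": 0, "tz": -85, "twist": 0, "grip": 44}]'

```text
time: 22.92
ee_pos: [474.3, -133.2, 175.0]
orientation: [0.077, -3.139, -0.001]
contact_force: [-0.4, -0.8, -0.4]
gripper_width: 43.8
grasp_force: 0.0
```

```bash
python3 -c "
from h import *
deltas([(612.5,-112.6,150)])
for n in('top','side'):
  p=cam(n); print(n,[(w(p,r['at']).round(1),round(r['confidence'],2)) for r in bot.search_frame(p,'press')])
  # dark knob of the lid
  u=proj(p,[612.5,-112.6,39])[0]; g=p['frame'].max(2); a,b=int(u[0]),int(u[1]); k=g[b-7:b+8,a-7:a+8]<70; yy,xx=np.nonzero(k); print(u.round(1), k.sum(), (a-7+xx.mean(),b-7+yy.mean()) if k.any() else '')
"
```

```text
t 22.93 at [ 474.3 -133.2  175. ] yang 92.8 tilt 0.09 grip 43.8 0.0 F [-0.4 -0.8 -0.4] q [-0.52  0.06  1.86 -0.    1.22 -2.14]
(612.5, -112.6, 150) -> [-139.1   13.7   24.8]
top [(array([ 469.7, -130.2,   62.7]), 0.5)]
[342.4 172.5] 0 
side [(array([ 472.3, -136.9,   87.3]), 0.6)]
[347.7 209.7] 25 (np.float64(347.92), np.float64(211.44))
```

Request:
drive_tool --deltas '[{"tx": -46, "ty": 4, "tz": 0, "twist": 0, "grip": 44}, {"tx": -92, "ty": 9, "tz": 5, "twist": 0, "grip": 44}, {"tx": -139, "ty": 14, "tz": 25, "twist": 0, "grip": 40}, {"tx": -139, "ty": 14, "tz": 65, "twist": 0, "grip": 36}, {"tx": -139, "ty": 14, "tz": 100, "twist": 0, "grip": 34}]'

```text
time: 23.75
ee_pos: [612.1, -111.8, 71.0]
orientation: [0.079, -3.138, -0.002]
contact_force: [-0.5, 0.5, 0.0]
gripper_width: 34.4
grasp_force: 0.0
```

Request:
drive_tool --deltas '[{"tx": 0, "ty": 0, "tz": 0, "twist": 0, "grip": 34}, {"tx": 0, "ty": 0, "tz": 0, "twist": 0, "grip": 34}]'

```text
time: 24.0
ee_pos: [613.3, -112.8, 74.7]
orientation: [-0.077, 3.14, -0.0]
contact_force: [1.0, -0.3, 0.9]
gripper_width: 33.7
grasp_force: 0.0
```

```bash
python3 -c "
from h import *
deltas([(612.5,-112.6,45)])"
```

```text
t 24.0 at [ 613.3 -112.8   74.7] yang 92.8 tilt 0.03 grip 33.7 0.0 F [ 1.  -0.3  0.9] q [-0.37  0.46  1.59 -0.    1.09 -1.99]
(612.5, -112.6, 45) -> [ 0.8  0.3 29.7]
```

Request:
drive_tool --deltas '[{"tx": 0.8, "ty": 0, "tz": 10, "twist": 0, "grip": 34}, {"tx": 0.8, "ty": 0, "tz": 20, "twist": 0, "grip": 34}, {"tx": 0.8, "ty": 0, "tz": 26, "twist": 0, "grip": 34}, {"tx": 0.8, "ty": 0, "tz": 28, "twist": 0, "grip": 34}, {"tx": 0.8, "ty": 0, "tz": 29, "twist": 0, "grip": 34}]'

```text
time: 24.62
ee_pos: [612.3, -112.7, 44.9]
orientation: [0.078, -3.141, -0.0]
contact_force: [-0.9, -0.2, -0.1]
gripper_width: 33.6
grasp_force: 0.0
```

Request:
drive_tool --deltas '[{"tx": 0, "ty": 0, "tz": 1.5, "twist": 0, "grip": 34}, {"tx": 0, "ty": 0, "tz": 3, "twist": 0, "grip": 34}, {"tx": 0, "ty": 0, "tz": 4, "twist": 0, "grip": 34}, {"tx": 0, "ty": 0, "tz": 4, "twist": 0, "grip": 34}]'

```text
time: 25.12
ee_pos: [612.2, -112.6, 40.9]
orientation: [0.078, -3.14, -0.0]
contact_force: [-0.3, -0.3, -0.0]
gripper_width: 34.0
grasp_force: 0.0
```

Request:
drive_tool --deltas '[{"tx": 0, "ty": 0, "tz": 1.5, "twist": 0, "grip": 34}, {"tx": 0, "ty": 0, "tz": 3, "twist": 0, "grip": 34}, {"tx": 0, "ty": 0, "tz": 4, "twist": 0, "grip": 34}, {"tx": 0, "ty": 0, "tz": 4, "twist": 0, "grip": 34}]'

```text
time: 25.62
ee_pos: [612.1, -112.6, 36.8]
orientation: [0.077, -3.14, -0.0]
contact_force: [-0.1, 0.7, 1.1]
gripper_width: 34.3
grasp_force: 0.0
```

Request:
drive_tool --deltas '[{"tx": 0, "ty": 0, "tz": 1.5, "twist": 0, "grip": 34}, {"tx": 0, "ty": 0, "tz": 1.5, "twist": 0, "grip": 20}, {"tx": 0, "ty": 0, "tz": 1.5, "twist": 0, "grip": 8}, {"tx": 0, "ty": 0, "tz": 1.5, "twist": 0, "grip": 4}, {"tx": 0, "ty": 0, "tz": 1.5, "twist": 0, "grip": 4}]'

```text
time: 26.25
ee_pos: [612.4, -112.7, 35.6]
orientation: [-0.078, 3.14, -0.0]
contact_force: [0.5, -0.2, 1.9]
gripper_width: 12.6
grasp_force: 58.7
```

Request:
drive_tool --deltas '[{"tx": 0, "ty": 0, "tz": 0, "twist": 0, "grip": 4}, {"tx": 0, "ty": 0, "tz": 0, "twist": 0, "grip": 4}]'

```text
time: 26.5
ee_pos: [612.4, -112.7, 35.6]
orientation: [-0.077, 3.14, -0.0]
contact_force: [0.3, -0.1, 0.8]
gripper_width: 12.9
grasp_force: 58.7
```

Request:
drive_tool --deltas '[{"tx": 0, "ty": 0, "tz": -25, "twist": 0, "grip": 4}, {"tx": 0, "ty": 0, "tz": -75, "twist": 0, "grip": 4}, {"tx": 0, "ty": 0, "tz": -125, "twist": 0, "grip": 4}, {"tx": 0, "ty": 0, "tz": -130, "twist": 0, "grip": 4}, {"tx": 0, "ty": 0, "tz": -130, "twist": 0, "grip": 4}]'

```text
time: 27.12
ee_pos: [611.9, -112.6, 165.1]
orientation: [0.078, -3.14, -0.0]
contact_force: [0.5, -0.1, -1.7]
gripper_width: 12.7
grasp_force: 58.7
```

```bash
python3 -c "
from h import *
deltas([(474.3,-133.2,155)])"
```

```text
t 27.12 at [ 611.9 -112.6  165.1] yang 92.8 tilt 0.02 grip 12.7 58.7 F [ 0.5 -0.1 -1.7] q [-0.37  0.35  1.54 -0.    1.25 -1.99]
(474.3, -133.2, 155) -> [138.5 -13.8  10.1]
```

Request:
drive_tool --deltas '[{"tx": 45, "ty": -4, "tz": 0, "twist": 0, "grip": 4}, {"tx": 92, "ty": -9, "tz": 0, "twist": 0, "grip": 4}, {"tx": 132, "ty": -13, "tz": 0, "twist": 0, "grip": 4}, {"tx": 138.5, "ty": -14, "tz": 5, "twist": 0, "grip": 4}, {"tx": 138.5, "ty": -14, "tz": 10, "twist": 0, "grip": 4}]'

```text
time: 27.75
ee_pos: [474.1, -133.4, 154.1]
orientation: [0.076, -3.139, -0.001]
contact_force: [1.2, -0.1, -0.7]
gripper_width: 13.0
grasp_force: 58.7
```

Request:
drive_tool --deltas '[{"tx": 0, "ty": 0, "tz": 0, "twist": 0, "grip": 4}, {"tx": 0, "ty": 0, "tz": 0, "twist": 0, "grip": 4}, {"tx": 0, "ty": 0, "tz": 0, "twist": 0, "grip": 4}]'

```text
time: 28.12
ee_pos: [475.1, -133.4, 155.5]
orientation: [-0.078, 3.14, -0.0]
contact_force: [-0.2, 0.7, 0.2]
gripper_width: 12.5
grasp_force: 58.7
```

```bash
python3 -c "
from h import *
deltas([(474.3,-133.2,126)])
q=cam('side')
s=bot.read_state();o=s['ee_pos'];x,y=o[:2]; b=o[2]-35.6
C=[circ(474.4,-133.1,58.5,44),circ(474.4,-133.1,87.5,31),circ(x,y,b+2,38)]
cv2.imwrite('pics/m13.png',crop(q,*proj(q,[x,y,100])[0],24,576,C))"
```

```text
t 28.12 at [ 475.1 -133.4  155.5] yang 92.9 tilt 0.01 grip 12.5 58.7 F [-0.2  0.7  0.2] q [-0.51  0.08  1.88  0.    1.18 -2.14]
(474.3, -133.2, 126) -> [ 0.8  0.2 29.5]
```

View pics/m13.png

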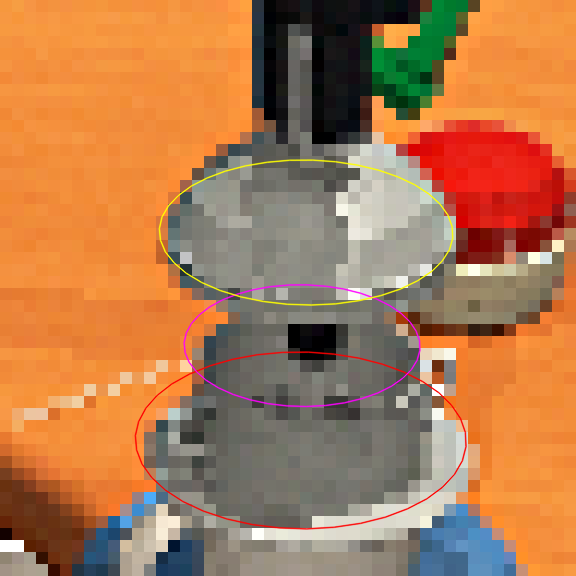

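The lid is level above the dripper (skirt ellipse (307,232) against the rim at (312,350)), and the press knob is centred at (312,340). The offset is within about 2 mm, so I'll shift 1 mm towards -y and lower.

Request:
drive_tool --deltas '[{"tx": 0.4, "ty": -0.8, "tz": 10, "twist": 0, "grip": 4}, {"tx": 0.4, "ty": -0.8, "tz": 20, "twist": 0, "grip": 4}, {"tx": 0.4, "ty": -0.8, "tz": 27, "twist": 0, "grip": 4}, {"tx": 0.4, "ty": -0.8, "tz": 30, "twist": 0, "grip": 4}, {"tx": 0.4, "ty": -0.8, "tz": 30, "twist": 0, "grip": 4}]'

```text
time: 28.8
ee_pos: [474.1, -134.2, 125.2]
orientation: [0.078, -3.14, -0.0]
contact_force: [-0.2, -0.5, -1.0]
gripper_width: 12.8
grasp_force: 58.7
```

Request:
drive_tool --deltas '[{"tx": 0, "ty": 0, "tz": 2, "twist": 0, "grip": 4}, {"tx": 0, "ty": 0, "tz": 4, "twist": 0, "grip": 4}, {"tx": 0, "ty": 0, "tz": 5, "twist": 0, "grip": 4}, {"tx": 0, "ty": 0, "tz": 5, "twist": 0, "grip": 4}]'

```text
time: 29.3
ee_pos: [474.2, -134.3, 120.4]
orientation: [0.077, -3.141, -0.0]
contact_force: [-0.2, 0.2, 0.2]
gripper_width: 12.5
grasp_force: 58.7
```

Request:
drive_tool --deltas '[{"tx": 0, "ty": 0, "tz": 1.5, "twist": 0, "grip": 4}, {"tx": 0, "ty": 0, "tz": 3, "twist": 0, "grip": 4}, {"tx": 0, "ty": 0, "tz": 3, "twist": 0, "grip": 4}]'

```text
time: 29.68
ee_pos: [474.2, -134.3, 117.4]
orientation: [0.078, -3.14, -0.0]
contact_force: [0.3, -1.1, -0.2]
gripper_width: 12.7
grasp_force: 58.7
```

Request:
drive_tool --deltas '[{"tx": 0, "ty": 0, "tz": 1, "twist": 0, "grip": 4}, {"tx": 0, "ty": 0, "tz": 1.5, "twist": 0, "grip": 4}, {"tx": 0, "ty": 0, "tz": 1.5, "twist": 0, "grip": 4}]'

```text
time: 30.05
ee_pos: [474.6, -134.4, 116.4]
orientation: [-0.078, 3.14, -0.001]
contact_force: [0.1, 1.0, 2.3]
gripper_width: 12.6
grasp_force: 59.1
```

Contact came at the expected seated height (116.4), so I'll release and retreat.

Request:
drive_tool --deltas '[{"tx": 0, "ty": 0, "tz": 0, "twist": 0, "grip": 22}, {"tx": 0, "ty": 0, "tz": 0, "twist": 0, "grip": 34}, {"tx": 0, "ty": 0, "tz": -15, "twist": 0, "grip": 36}, {"tx": 0, "ty": 0, "tz": -50, "twist": 0, "grip": 40}, {"tx": 0, "ty": 0, "tz": -100, "twist": 0, "grip": 40}]'

```text
time: 30.68
ee_pos: [473.4, -133.8, 216.8]
orientation: [0.077, -3.139, -0.002]
contact_force: [1.2, -0.2, 0.1]
gripper_width: 40.4
grasp_force: 0.0
```

Request:
drive_tool --deltas '[{"tx": 20, "ty": 40, "tz": 0, "twist": 0, "grip": 40}, {"tx": 40, "ty": 90, "tz": 0, "twist": 0, "grip": 40}, {"tx": 50, "ty": 140, "tz": 0, "twist": 0, "grip": 40}, {"tx": 50, "ty": 180, "tz": 0, "twist": 0, "grip": 40}, {"tx": 50, "ty": 180, "tz": 0, "twist": 0, "grip": 40}]'

```text
time: 31.3
ee_pos: [415.2, 45.0, 217.0]
orientation: [-0.084, 3.139, 0.0]
contact_force: [-0.1, -0.2, 0.1]
gripper_width: 40.3
grasp_force: 0.0
```

Run:
```python
from h import *
deltas([])
x,y=474.4,-133.8
for n in('top','side'):
    p=cam(n,'fin_'+n+'.png')
    for k in('mug','dripper','lid','saucer','egg_cup','shot_glass','timer'):
        print(n,k,[(w(p,r['at']).round().tolist(),round(r['confidence'],2)) for r in bot.search_frame(p,k)[:1]])
    u=proj(p,[x,y,81+39])[0]; a,b=int(u[0]),int(u[1]); m=p['frame'].max(2)[b-9:b+10,a-9:a+10]<75
    n_,l,st,c=cv2.connectedComponentsWithStats(m.astype(np.uint8)); print('knob pred',u.round(1),[(st[i].tolist(),(c[i]+[a-9,b-9]).round(1)) for i in range(1,n_)])
    for z in(83,): 
        pr=proj(p,circ(x,y,z,38)); print('lid skirt pred',pr.min(0).round(1),pr.max(0).round(1))
        f=p['frame'].astype(int); row=int(proj(p,[x,y,z])[0][1]); c0=int(u[0]); s=(f[...,0]-f[...,2]); print(row,[(c,int(s[row,c])) for c in range(c0-20,c0+21,1)])
```

```text
t 31.3 at [415.2  45.  217. ] yang 93.1 tilt 0.08 grip 40.3 0.0 F [-0.1 -0.2  0.1] q [-0.18 -0.18  2.    0.    1.32 -1.8 ]
top mug []
top dripper [([453.0, -111.0, 58.0], 0.63)]
top lid [([467.0, -130.0, 101.0], 0.7)]
top saucer [([453.0, -122.0, 10.0], 0.74)]
top egg_cup [([444.0, -243.0, 34.0], 0.75)]
top shot_glass [([399.0, -375.0, 33.0], 0.83)]
top timer [([594.0, 22.0, 44.0], 0.93)]
knob pred [351.1 217.3] [([8, 10, 3, 2, 3], array([351. , 218.7]))]
lid skirt pred [335.7 205.5] [365.2 234.5]
219 [(331, -61), (332, -39), (333, -10), (334, 1), (335, 6), (336, 6), (337, 6), (338, 5), (339, 5), (340, 6), (341, 5), (342, 2), (343, -3), (344, -5), (345, -6), (346, -6), (347, -4), (348, -1), (349, 2), (350, 2), (351, 2), (352, 0), (353, -1), (354, -2), (355, -4), (356, -6), (357, -6), (358, -6), (359, -1), (360, 3), (361, 5), (362, 6), (363, 4), (364, 1), (365, -4), (366, -22), (367, -53), (368, -64), (369, -49), (370, 8), (371, 69)]
side mug [([460.0, -156.0, 31.0], 0.76)]
side dripper [([462.0, -163.0, 55.0], 0.72)]
side lid [([466.0, -153.0, 96.0], 0.84)]
side saucer [([461.0, -148.0, 11.0], 0.56)]
side egg_cup [([443.0, -252.0, 36.0], 0.81)]
side shot_glass [([398.0, -384.0, 42.0], 0.8)]
side timer [([589.0, -1.0, 31.0], 0.53)]
knob pred [312.8 199.3] [([9, 8, 4, 7, 26], array([313.5, 201.2])), ([16, 10, 1, 1, 1], array([319., 200.]))]
lid skirt pred [300.7 203.4] [324.7 215.9]
209 [(292, 185), (293, 180), (294, 183), (295, 182), (296, 186), (297, 185), (298, 185), (299, 189), (300, 196), (301, 149), (302, -11), (303, 5), (304, 11), (305, 9), (306, 16), (307, 15), (308, 17), (309, 13), (310, 11), (311, 13), (312, 10), (313, 9), (314, 8), (315, 7), (316, 8), (317, 7), (318, 7), (319, 12), (320, 15), (321, 14), (322, 14), (323, 12), (324, 10), (325, 25), (326, 213), (327, 196), (328, 187), (329, 194), (330, 184), (331, 186), (332, 185)]
```

```bash
python3 -c "
from workcell import bot
print(bot.sign_off())"
```

```text
the job is handed in; nothing more can be done
None
```

The dripper is put together and handed in: cup on the saucer, dripper in the cup's mouth, press on the dripper's floor and lid over the rim, in that order. It took about 31 s; the camera check before hand-in showed the lid at its seated height and the egg cup, glass and timer where they were.

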